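# Mount the wheel dresser and set its feed screw

## Task

Set up the grinder for dressing its wheel: take the blue dresser, lower it gently over the square guide bar with its diamond pointing at the wheel, squarely in front of the wheel, and let go once it sits fully down on the bar. Then turn the brass wing-headed feed screw clockwise (seen from above) until it seats, and back it off a quarter turn so that the diamond stands just clear. Finish while still gripping the feed screw there, so that it cannot creep while I lock the guide legs, and leave everything else on the bench where it is.

Things in the scene. Friction and masses are not known exactly. Their poses are not given: they have to be found in the camera images.
- grinder: Grey bench grinder, 150 x 40 mm white wheel, on a dark bed plate (290 x 360 mm); fixed, but its place and yaw vary. Origin at bench level under the motor; x points from the guide bar across the machine, y along the spindle from wheel to motor, z up. Wheel's middle at y = -130 mm, 137 mm up; wheel top 212, guard top 228, motor top 200 mm up.
- guide: Dresser guide: level steel bar 16 x 16 mm along the grinder's y, on the robot's side of the wheel, carried by a crosshead on two legs. Origin: middle of the bar's top face in front of the wheel's middle, 212 mm up (2 mm more per turn the screw is backed off). x to the wheel, y along the bar to the crosshead, z up. Bar free from y = -78 to +102 mm, then the crosshead, top 4 mm above the bar's.
- wing (a point): Middle of the feed screw's brass wing head, on the screw's vertical axis, at guide x = 0, y = 160, z = 29 mm. The wing is an upright plate 9 mm thick (this point's x), 49 mm long (its y), 26 mm tall (13 mm above and below this point), on a hub 24 mm in diameter; the crosshead's top (36 x 116 mm) is 25 mm below this point. The point turns with the screw.
- feed_screw (a joint): Feed screw angle, rad, growing clockwise seen from above: 0 = seated (hard stop; the wing then lies along the bar), negative = backed off; -1.571 is a quarter turn back (wing across the bar). Starts 1.2 to 2.6 backed off. Runs stiffly, about 0.06 N m, and stays where it is left.
- dresser: Blue wheel dresser, 0.3 to 0.5 kg, standing on its feet: a saddle 60 mm long (y) with a slot along y, 20 mm wide, 30 mm deep, open below and flared at the feet (48 mm over the feet); on top a finger rib to hold it by, 18 mm thick (x), 54 mm long (y), 40 to 72 mm above the feet. Origin: centre of the feet plane; z up, x towards the diamond. Seated, the origin is 30 mm below the bar's top.
- diamond (a point): Tip of the dresser's diamond, on an arm that sticks out to the dresser's +x: at x = 52.5, y = 0, z = 7.5 mm in its frame.
- compound_jar: Bystander: jar of polishing compound with a green lid, 62 mm in diameter, 75 mm tall. Origin under its centre.
- buff_wheel: Bystander: grey buffing wheel lying flat, 90 mm in diameter, 26 mm thick. Origin under its centre.
- link0: Bystander: flat aluminium link with two holes, 94 x 20 x 5 mm, lying on the bed plate beneath the bar. Origin under its centre.
- link1: Bystander: flat aluminium link like link0.
- tape_roll: Bystander: roll of blue tape lying flat, 96 mm in diameter, 36 mm tall. Origin under its centre.
- wrench: Bystander: steel wrench, 170 mm long, lying on the bench. Origin under its centre.
Not all that is in view belongs to the job. Of the things like the dresser, leave any that is brown; of the rest the larger one is meant.

How it is judged:
On the way, in this order (a step that is already met when the one before it is completed fails the run):
1. the dresser sits fully down on the guide bar, diamond towards the wheel and in front of it, and has been let go (z of dresser in the frame of guide between -0.0335 and -0.0265 m and x of diamond in the frame of guide above 0.04 m and y of diamond in the frame of guide between -0.016 and 0.016 m and angle between dresser's own z axis and vertical below 0.1 rad and contact force between each of the arm, the fingers and dresser below 0.2 N), for 0.2 s.
2. the feed screw has been turned in until it seats (value of joint feed_screw above -0.08 rad), for 0.1 s.
At the end, for the whole second after the job is handed in: Feed screw 70 to 110 degrees back from its seat, still, gripped (over 3 N, TCP within 25 mm of the wing's middle). Dresser untouched, level on the bar (fully down within 3.5 mm, tilt under 0.1 rad), diamond towards the wheel, within 16 mm of its middle along the bar (all of step 1 and value of joint feed_screw between -1.92 and -1.22 rad and velocity of joint feed_screw between -0.1 and 0.1 rad/s and contact force between the fingers and guide above 3 N and linear speed of dresser below 0.02 m/s and distance between the grasp point and wing below 0.025 m); the arm keeps its last pose, push and grip.
It fails at once if a bystander on the bench is pushed more than 30 mm (distance of any of compound_jar, buff_wheel, link0, link1, tape_roll, wrench from where it was at the start of the episode above 0.03 m).
It fails at once if the dresser is pressed or banged hard onto the guide (more than 60 N) (contact force between dresser and guide above 60 N).
It fails at once if the dresser is dropped: it falls free, out of the fingers, by more than about 6 mm (contact force between the fingers and dresser below 0.1 N and linear speed of dresser above 0.35 m/s).
It also fails if it takes over 58 s, if anything falls off the work surface, if the arm or the gripper's body presses on something with over 40 N, if the wrist force passes 120 N, or if a joint passes its speed limit or range.

## Robot

A 6-joint arm with a two-finger parallel gripper is mounted at the origin on the work surface. World frame = base frame: x ahead of the robot, y to its left, z up, the work surface at z = 0. Lengths are in m, angles in rad, forces in N, time in s.
With the tool pointing down it reaches from about 0.35 to 0.925 m from the base axis. Payload 6.4 kg.
Tool frame: the origin (TCP) lies between the finger pads, 19 mm behind the fingertips; this is the grasp point; z points along the fingers, y is the line along which they close (so a half turn about z gives the same grasp; the last joint's range is limited). The gripper opens to 94 mm and grips with 3 to 60 N. Pads are 16 mm wide; open, the fingers measure 119 mm over their backs; the gripper's body (75 mm by 177 mm) begins 78 mm behind the grasp point.
Start: joints at [0.929, 0.245, 1.558, -0, 1.339, -0.174], TCP at [0.293, 0.58, 0.224] pointing down, gripper open.
Joint ranges: [-3.13, 3.13], [-1.02, 2.26], [0.13, 2.54], [-0.95, 4.09], [0.21, 2.88], [-2.74, 2.74]. Speed limits (rad/s): [2.57, 2.57, 3.14, 3.14, 3.14, 3.14].

## Interface

Orientations are given as a 3x3 rotation matrix whose columns are the frame's x, y, z axes.
In Python, from bench import observe, grab_frame, camera_params, order, finder gives the robot as it stands.
- The arm moves only by the shell command python3 -m crank 'ROWS' [FORCE]. ROWS is JSON, one flat list of numbers, 5 for each row, row after row: the opening, from 0 (shut) to 1 (fully open), then the shift along the world's x, y, z each as a share of 0.2 m, from -1 to 1, then the turn about the world's z as a share of pi rad, from -1 to 1. In form: [hand, dx, dy, dz, roll, hand, dx, dy, dz, roll, ...]. A call has 1 to 20 rows; each row is the pose to reach, as a shift and turn from the pose commanded when the call began, turning the shorter way round; what a row does not reach only later rows make up. A row lasts 1/8 s, in which the tool goes at most 62.5 mm and 10.7 degrees, less where a joint would pass 70% of its speed; a pose out of reach is approached as far as the arm can. A call with a number of a shift or a turn outside -1 to 1 is refused whole. A call with a gripper value outside its range is refused whole. The fingers move at their own pace and stop on an object; FORCE is the grip in N (left out, the last holds). Time passes only in rows, so rows that repeat a pose let the fingers close. It gives the time, the measured TCP pose, the force, the opening and the grip force at its end, in the units of the state.
- observe(): the state, without advancing time (a new reading comes with each control period).
- grab_frame(name): name is "side" or "top"; returns the picture (420x560x3 uint8, red, green, blue); there is no depth.
- camera_params(name): a dict with "fx", "fy", "cx", "cy" (pixels), "R" (3x3) and "t" (3): a world point X has camera coordinates R X + t. Camera axes: x right, y down, z forward; pixel columns grow to the right and rows downward; lengths in m; the calibration is good to about 2 mm. A picture is of the moment at which its call begins. camera_params takes no time and is no camera call.
- order.close_job(): hands the job in; it is judged then, once.
Trained networks look in the newest picture that a camera, given by its name, has taken for a name from the list of things; names that differ only in an ending like _2 or _b are one class to them, and where a whole thing is asked for, a point or a joint stands for the part that bears it (a point fixed in the world has none). Each returns a list of dicts, best first, with "conf" (0 to 1); they miss things now and then, are a little off and sometimes report something else, mostly with a low value. They report only what shows in the picture. A call takes as long as a camera call. They do not tell look-alikes from the thing itself.
- finder.find_in(camera, label): "box" ([left, top, right, bottom] in pixels, round what is visible of it).
The state is a dict: "time_s": time; "joint_pos": joint angles; "joint_vel": joint speeds; "joint_efforts": joint torques, N m; "position": TCP position; "tool_rot": TCP orientation; "contact_force": force on the tool from outside, world axes, zero at the start; "ft_torque": the same for the moment, N m; "grip_width": finger opening in m; "finger_force": force on a finger pad.
Only numpy, scipy, OpenCV 4.12 (cv2) and the standard library are available. Lean on these libraries where they do the work, as an engineer would, in place of code of your own. Each camera call takes 0.05 s, during which the arm holds its last target. There are 200 camera calls.

## Working session

There is one attempt and no reset: what is moved stays moved. The work goes in short steps, Python scripts to look and compute and a shell command to move; the robot and the scene stay as the last step left them, time stands still between calls to the robot, and variables do not carry over. Pictures are saved under pics/ and viewed, at most 10 in all, crops included, and the job is handed in when it is done.

```bash
mkdir -p pics; ls; python3 - <<'E'
from bench import *
import cv2,numpy as np
for n in("side","top"):
    im=grab_frame(n); cv2.imwrite(f"pics/{n}0.png",im[:,:,::-1])
    c=camera_params(n); print(n,{k:np.round(v,3).tolist() for k,v in c.items()})
    for l in("dresser","guide","wing","grinder","diamond"):
        print(l,[(np.round(d["box"]).astype(int).tolist(),round(d["conf"],2)) for d in finder.find_in(n,l)][:5])
print(observe())
E
```

```text
pics
side {'fx': 541.075, 'fy': 541.075, 'cx': 277.642, 'cy': 211.641, 'R': [[0.939, 0.344, -0.023], [0.209, -0.621, -0.756], [-0.274, 0.705, -0.655]], 't': [-0.549, 0.013, 1.67]}
dresser [([233, 304, 257, 329], 0.74), ([236, 370, 272, 413], 0.69), ([218, 334, 250, 370], 0.63)]
guide [([261, 152, 289, 225], 0.81), ([141, 334, 180, 369], 0.63)]
wing [([273, 149, 291, 184], 0.81)]
grinder [([244, 150, 366, 288], 0.75)]
diamond [([232, 302, 256, 330], 0.89), ([218, 334, 253, 371], 0.58)]
top {'fx': 427.059, 'fy': 427.059, 'cx': 274.914, 'cy': 204.654, 'R': [[-0.01, -1.0, 0.011], [-0.984, 0.008, -0.176], [0.176, -0.012, -0.984]], 't': [0.048, 0.565, 1.355]}
dresser [([376, 182, 400, 210], 0.69), ([350, 198, 365, 212], 0.46)]
guide [([216, 190, 317, 212], 0.6)]
wing []
grinder [([193, 136, 314, 239], 0.97)]
diamond [([397, 160, 419, 180], 0.85), ([381, 188, 401, 208], 0.78), ([351, 196, 369, 212], 0.64), ([231, 193, 242, 212], 0.54)]
{'time_s': 0.6, 'joint_pos': array([ 9.28957222e-01,  2.45081904e-01,  1.55780665e+00, -1.41932892e-05,
        1.33867480e+00, -1.74123693e-01]), 'joint_vel': array([ 0.00030699, -0.00114639, -0.00018631,  0.00043627, -0.00095297,
       -0.00043014]), 'joint_efforts': array([ 3.28345504e-04, -4.15598094e+01, -3.14716744e+01,  6.85287011e-02,
        2.90261325e-02,  5.21367568e-06]), 'position': array([0.29307189, 0.58019624, 0.22426326]), 'tool_rot': array([[-8.92602091e-01,  4.50845324e-01,  2.86014026e-05],
       [ 4.50845324e-01,  8.92602091e-01,  1.51953255e-05],
       [-1.86789303e-05,  2.64581880e-05, -9.99999999e-01]]), 'contact_force': array([-0.71343144,  0.59557692, -0.44835339]), 'ft_torque': array([-0.01553143,  0.01511352, -0.01515184]), 'finger_force': 0.0, 'grip_width': 0.09364199355077682}
```

```bash
python3 - <<'E'
import cv2,numpy as np
a=cv2.imread("pics/side0.png");b=cv2.imread("pics/top0.png")
A=cv2.resize(a[140:420,120:400],(600,600),interpolation=cv2.INTER_CUBIC);
cv2.imwrite("pics/a.png",A)
cv2.imwrite("pics/b.png",cv2.resize(b[120:270,180:440],(800,462),interpolation=cv2.INTER_CUBIC))
E
```

```text
(no output)
```

View pics/a.png

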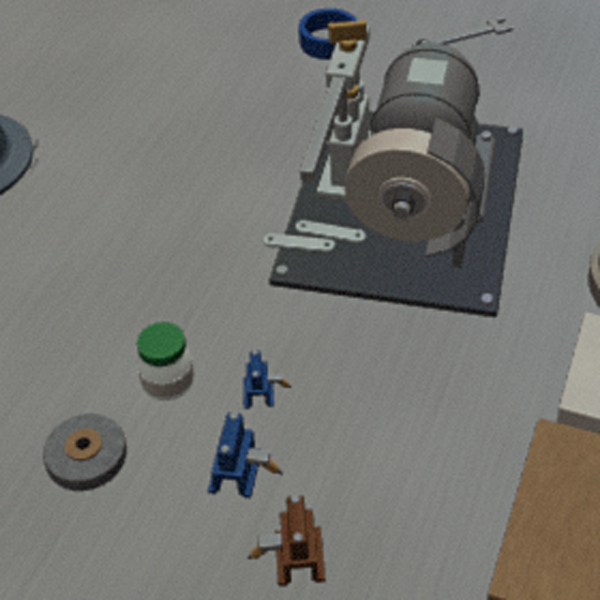

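View pics/b.png

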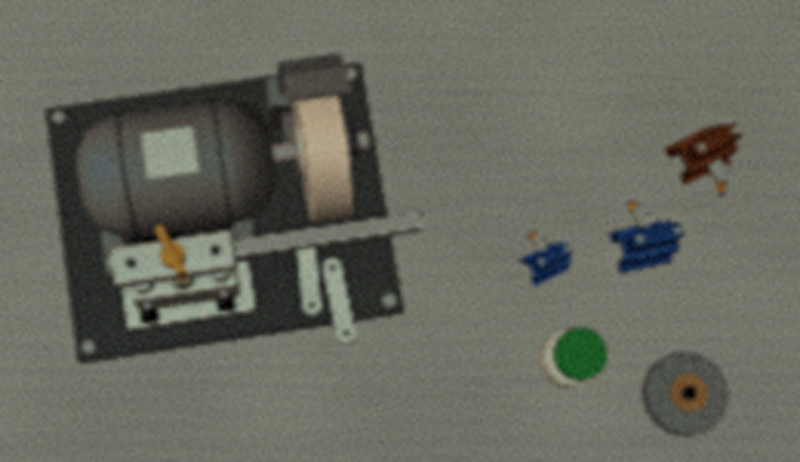

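The dresser-like things in the side view are a small blue one at (240,316), a larger blue one at (234,352) and a brown one at (257,390). In the top view the larger blue one is at (390,200). It is the one meant: blue, and larger than the other blue one. I'll confirm that in an enlarged crop.

```bash
python3 - <<'E'
import cv2,numpy as np
a=cv2.imread("pics/side0.png");b=cv2.imread("pics/top0.png")
z=lambda im,x,y,w,h,s:cv2.resize(im[y:y+h,x:x+w],None,fx=s,fy=s,interpolation=cv2.INTER_CUBIC)
cv2.imwrite("pics/c.png",np.hstack([z(a,210,325,50,50,8),z(b,365,175,50,50,8)]))
cv2.imwrite("pics/d.png",np.hstack([z(a,255,140,60,90,6),z(b,210,165,110,135,4)]))
E
```

```text
(no output)
```

View pics/c.png

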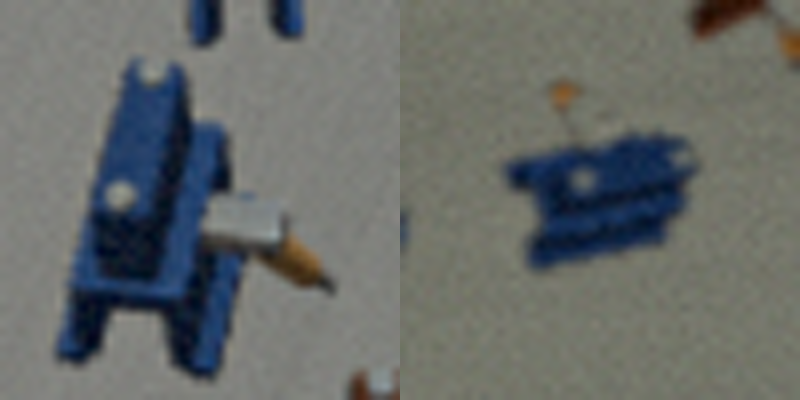

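View pics/d.png

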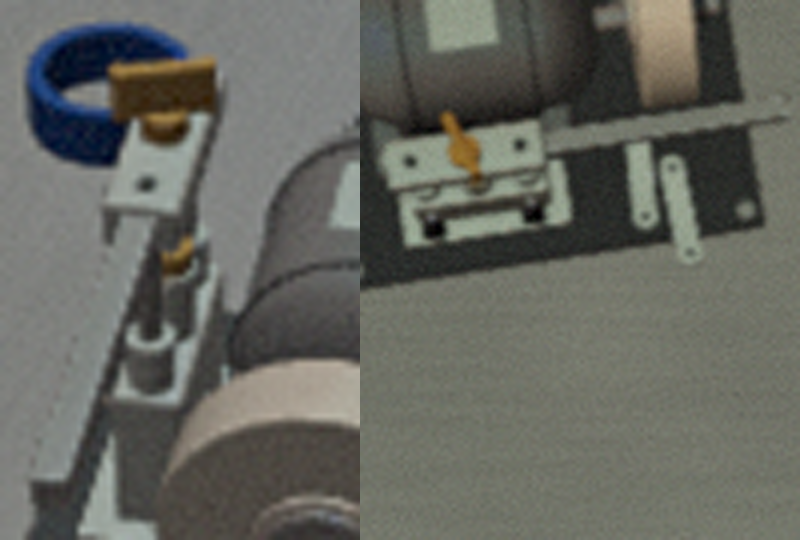

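The crop confirms it: this is the larger blue dresser. Its diamond tip is at side (251.6,361) and top (385,185.6), and the rib's end dots are at side (225,349), (229,334) and top (388,197.5), (400,195). In the guide crop the bar's free end is at top (317,192) and the wing's middle at top (235,202).

```bash
cat > h.py <<'E'
from bench import *
import cv2,numpy as np
from scipy.optimize import least_squares
C={n:camera_params(n) for n in("side","top")}
def proj(n,X):
    c=C[n];q=np.atleast_2d(X)@np.array(c["R"]).T+c["t"]
    return np.c_[c["fx"]*q[:,0]/q[:,2]+c["cx"],c["fy"]*q[:,1]/q[:,2]+c["cy"]]
def onz(n,uv,z):
    c=C[n];R=np.array(c["R"]);o=-R.T@c["t"];d=R.T@[(uv[0]-c["cx"])/c["fx"],(uv[1]-c["cy"])/c["fy"],1]
    return o+d*(z-o[2])/d[2]
def tri(s,t):
    f=lambda X:np.r_[proj("side",X)[0]-s,proj("top",X)[0]-t]
    r=least_squares(f,[.5,0,.1]);return r.x.round(4),r.fun.round(1)
def rz(a):return np.array([[np.cos(a),-np.sin(a),0],[np.sin(a),np.cos(a),0],[0,0,1]])
def fit(obs,z,x0):  # obs: (cam, local point, pixel)
    f=lambda p:np.concatenate([proj(n,rz(p[2])@np.array(l)+[p[0],p[1],z])[0]-uv for n,l,uv in obs])
    r=least_squares(f,x0,loss="soft_l1");return r.x.round(4),f(r.x).round(1)
E
python3 - <<'E'
from h import *
print("dotF",tri((225,349.4),(400.4,194.75)),"dotB",tri((229.1,333.75),(387.9,197.5)))
print("tip",tri((251.6,360.9),(385.2,185.6)))
for n,u in(("side",(225,349.4)),("side",(229.1,333.75)),("top",(400.4,194.75)),("top",(387.9,197.5))):print(n,onz(n,u,.072).round(4))
for n,u in(("side",(251.6,360.9)),("top",(385.2,185.6))):print(n,onz(n,u,.0075).round(4))
S=lambda x,y:(255+x/6,140+y/6);T=lambda x,y:(210+(x-360)/4,165+y/4)
print("bar end",tri(S(53,482),T(788,108)),"bar at cross",tri(S(142,215),T(550,140)),"wing",tri(S(162,88),T(460,148)))
for n,u in(("side",S(53,482)),("side",S(142,215)),("top",T(788,108)),("top",T(550,140))):print(n,onz(n,u,.2127).round(4))
obs=[("side",(0,-.078,0),S(53,482)),("side",(0,.102,0),S(142,215)),("top",(0,-.078,0),T(788,108)),("top",(0,.102,0),T(550,140)),
("side",(0,.16,.029),S(162,88)),("top",(0,.16,.029),T(460,148))]
print(fit(obs,.2127,[.5,0,0]))
E
```

```text
dotF (array([ 0.5934, -0.3642,  0.0749]), array([-0.9,  0.1, -0.7, -1.1])) dotB (array([ 0.5848, -0.3228,  0.075 ]), array([-0.9,  0.2, -0.7, -1.1]))
tip (array([ 0.6402, -0.3336,  0.01  ]), array([-1.1,  0.2, -0.9, -1.4]))
side [ 0.594  -0.3615  0.072 ]
side [ 0.5854 -0.3198  0.072 ]
top [ 0.5904 -0.3672  0.072 ]
top [ 0.5816 -0.3258  0.072 ]
side [ 0.6417 -0.3308  0.0075]
top [ 0.6358 -0.3371  0.0075]
bar end (array([ 0.578 , -0.0767,  0.2104]), array([-1.6,  0.4, -1. , -1.7])) bar at cross (array([0.5536, 0.0967, 0.2157]), array([-1.4,  0.4, -0.7, -1.3])) wing (array([0.5422, 0.159 , 0.2408]), array([-0.9,  0.3, -0.5, -0.9]))
side [ 0.5821 -0.0766  0.2127]
side [0.555  0.1031 0.2127]
top [ 0.5725 -0.0792  0.2127]
top [0.5502 0.0946 0.2127]
(array([ 0.5674, -0.0006,  0.1521]), array([-1.3,  0. , -1.5,  0.4, -0.6, -2.2, -1.9, -0.6, -0.8,  0.3,  0. ,
       -1.3]))
```

```bash
python3 -m crank '[0.5,0.3,-0.92,0.6,-0.15, 0.5,0.3,-0.92,0.6,-0.15, 0.5,0.3,-0.92,0.6,-0.15, 0.5,0.3,-0.92,0.6,-0.15]' 30 && python3 -m crank '[0.5,0.3,-0.92,0,-0.138, 0.5,0.3,-0.92,0,-0.138, 0.5,0.3,-0.92,0,-0.138]' && python3 -m crank '[0.5,0.3,-0.92,0,0, 0.5,0.3,-0.92,0,0, 0.5,0.3,-0.92,0,0]' && python3 -m crank '[0.5,0.3,-0.92,0,0, 0.5,0.3,-0.92,0,0, 0.5,0.3,-0.92,0,0]' && python3 -m crank '[0.5,0.28,-0.94,-0.6,0, 0.5,0.28,-0.94,-0.6,0, 0.5,0.28,-0.94,-0.6,0, 0.5,0.28,-0.94,-0.6,0,  0.5,0.28,-0.94,-0.6,0]'
```

```text
time_s: 1.1
position: [0.3539, 0.3946, 0.3464]
tool_rot: [[-0.589, 0.808, 0.002], [0.808, 0.589, 0.001], [-0.0, 0.003, -1.0]]
contact_force: [-0.0, 0.8, -0.5]
grip_width: 0.0574
finger_force: 0.0
time_s: 1.48
position: [0.4114, 0.2161, 0.3446]
tool_rot: [[-0.195, 0.981, 0.001], [0.981, 0.195, 0.0], [-0.0, 0.001, -1.0]]
contact_force: [1.1, -0.7, 0.7]
grip_width: 0.0471
finger_force: 0.0
time_s: 1.85
position: [0.4696, 0.0376, 0.3447]
tool_rot: [[-0.197, 0.98, 0.001], [0.98, 0.197, -0.0], [-0.0, 0.001, -1.0]]
contact_force: [0.7, 0.1, -0.1]
grip_width: 0.0471
finger_force: 0.0
time_s: 2.22
position: [0.5278, -0.1407, 0.3446]
tool_rot: [[-0.197, 0.98, 0.001], [0.98, 0.197, -0.0], [-0.0, 0.001, -1.0]]
contact_force: [0.7, 0.6, -0.0]
grip_width: 0.0472
finger_force: 0.0
time_s: 2.85
position: [0.5824, -0.328, 0.221]
tool_rot: [[-0.194, 0.981, -0.004], [0.981, 0.194, 0.003], [0.004, -0.003, -1.0]]
contact_force: [0.5, 0.6, -0.3]
grip_width: 0.0472
finger_force: 0.0
```

```bash
python3 -m crank '[0.5,0,0,-0.3,0, 0.5,0,0,-0.5,0, 0.5,0,0,-0.7,0, 0.5,0,0,-0.81,0, 0.5,0,0,-0.81,0, 0.5,0,0,-0.81,0, 0.5,0,0,-0.81,0]' && python3 -m crank '[0,0,0,0,0, 0,0,0,0,0, 0,0,0,0,0, 0,0,0,0,0, 0,0,0,0,0, 0,0,0,0,0]' 40
python3 - <<'E'
from bench import *;import cv2,numpy as np
a=grab_frame("side");b=grab_frame("top")
z=lambda im,x,y,w,h,s:cv2.resize(im[y:y+h,x:x+w,::-1],None,fx=s,fy=s,interpolation=cv2.INTER_CUBIC)
cv2.imwrite("pics/e.png",np.hstack([z(a,195,290,80,100,5),z(b,350,150,80,100,5)]))
print(observe()["position"])
E
```

```text
time_s: 3.72
position: [0.5847, -0.3274, 0.0645]
tool_rot: [[-0.197, 0.98, 0.003], [0.98, 0.197, -0.002], [-0.003, 0.002, -1.0]]
contact_force: [1.1, 0.0, 0.2]
grip_width: 0.0472
finger_force: 0.0
time_s: 4.47
position: [0.5839, -0.3266, 0.0625]
tool_rot: [[-0.197, 0.98, 0.001], [0.98, 0.197, -0.0], [-0.0, 0.001, -1.0]]
contact_force: [3.2, 0.9, 0.6]
grip_width: 0.018
finger_force: 40.0
[ 0.58387545 -0.32662703  0.06248359]
```

View pics/e.png

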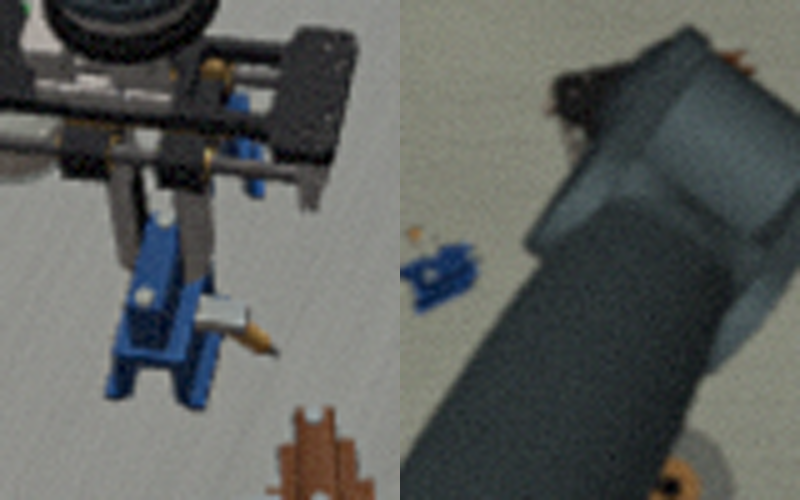

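The grasp is about 17 mm off along the rib, because a row's unreached remainder isn't carried into the next call. I'll regrip at the middle.

```bash
python3 -m crank '[0.35,0,0,0,0, 0.35,0,0,0,0, 0.35,0,0,0,0, 0.35,0.016,-0.083,0,0, 0.35,0.016,-0.083,0,0, 0.35,0.016,-0.083,0,0, 0,0.016,-0.083,0,0, 0,0.016,-0.083,0,0, 0,0.016,-0.083,0,0, 0,0.016,-0.083,0,0, 0,0.016,-0.083,0,0]' 45 && python3 -m crank '[0,0,0,0.4,0, 0,0,0,0.8,0, 0,0,0,1,0, 0,0,0,1,0, 0,0,0,1,0, 0,0,0,1,0, 0,0,0,1,0, 0,0,0,1,0]'
```

```text
time_s: 5.95
position: [0.5868, -0.343, 0.0622]
tool_rot: [[-0.197, 0.98, 0.0], [0.98, 0.197, 0.0], [0.0, 0.0, -1.0]]
contact_force: [0.6, -0.0, -0.2]
grip_width: 0.0174
finger_force: 45.0
time_s: 6.95
position: [0.5863, -0.3429, 0.2606]
tool_rot: [[-0.197, 0.98, -0.002], [0.98, 0.197, 0.002], [0.002, -0.002, -1.0]]
contact_force: [-0.1, -0.9, -3.1]
grip_width: 0.0176
finger_force: 45.0
```

```bash
python3 -m crank '[0,0,0,0.3,0, 0,-0.05,0.2,0.3,-0.016, 0,-0.05,0.4,0.3,-0.016, 0,-0.05,0.6,0.3,-0.016, 0,-0.05,0.8,0.3,-0.016, 0,-0.05,0.86,0.3,-0.016, 0,-0.05,0.86,0.3,-0.016]' && python3 -m crank '[0,-0.06,0.2,0,0, 0,-0.06,0.4,0,0, 0,-0.06,0.6,0,0, 0,-0.06,0.8,0,0, 0,-0.06,0.86,0,0, 0,-0.06,0.86,0,0, 0,-0.06,0.86,0,0, 0,-0.06,0.86,0,0]'
python3 - <<'E'
from bench import *;import cv2,numpy as np
a=grab_frame("side");b=grab_frame("top")
cv2.imwrite("pics/side1.png",a[:,:,::-1]);cv2.imwrite("pics/top1.png",b[:,:,::-1])
z=lambda im,x,y,w,h,s:cv2.resize(im[y:y+h,x:x+w,::-1],None,fx=s,fy=s,interpolation=cv2.INTER_CUBIC)
cv2.imwrite("pics/f.png",np.hstack([z(a,220,140,80,100,5),z(b,250,150,80,100,5)]))
print(observe()["position"],observe()["tool_rot"][:,1])
E
```

```text
time_s: 7.82
position: [0.5767, -0.171, 0.3222]
tool_rot: [[-0.148, 0.989, -0.0], [0.989, 0.148, -0.0], [-0.0, -0.0, -1.0]]
contact_force: [-0.4, 0.1, -3.7]
grip_width: 0.0176
finger_force: 45.0
time_s: 8.82
position: [0.5648, -0.0004, 0.3222]
tool_rot: [[-0.146, 0.989, -0.0], [0.989, 0.146, -0.0], [-0.0, -0.0, -1.0]]
contact_force: [-0.8, -1.0, -4.1]
grip_width: 0.0174
finger_force: 45.0
[ 5.64745186e-01 -3.18497262e-05  3.22191379e-01] [ 9.89252921e-01  1.46214363e-01 -1.31758254e-04]
```

View pics/f.png

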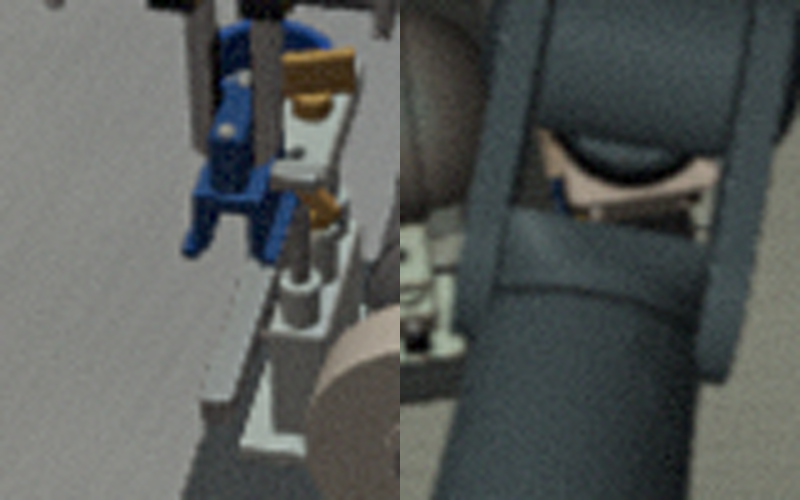

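```bash
python3 - <<'E'
from h import *
p=np.array([.56475,0,.2602]);R=rz(.1467)
P=proj("side",np.array([[0,-.021,.072],[0,.021,.072]])@R.T+p)
o=np.array([[265.4,166],[268.4,155.4]]);print(P.round(1),(o-P).round(1))
b=(o-P).mean(0)
p0=np.array([.5868,-.343,0]);R0=rz(.197)
P0=proj("side",np.array([[0,-.021,.072],[0,.021,.072],[.0525,0,.0075]])@R0.T+p0);o0=np.array([[225,349.4],[229.1,333.75],[251.6,360.9]]);print("at start side",(o0-P0).round(1))
P0=proj("top",np.array([[0,-.021,.072],[0,.021,.072],[.0525,0,.0075]])@R0.T+p0);o1=np.array([[400.4,194.75],[387.9,197.5],[385.2,185.6]]);print("top",(o1-P0).round(1))
for bb in (b,(o0[:2]-proj("side",np.array([[0,-.021,.072],[0,.021,.072]])@R0.T+p0)).mean(0)):
  e=onz("side",np.array([263.8,220.3])-bb,.2127);c=onz("side",np.array([278.7,175.8])-bb,.2127)
  print("bar",e.round(4),c.round(4),"yaw",np.arctan2(-(c-e)[0],(c-e)[1]),"len",np.linalg.norm(c-e),"orig",(e+(c-e)*78/180).round(4))
bt=(o1-P0).mean(0)
e=onz("top",np.array([317,192])-bt,.2127);c=onz("top",np.array([257.5,200])-bt,.2127)
print("bar top",e.round(4),c.round(4),np.arctan2(-(c-e)[0],(c-e)[1]),(e+(c-e)*78/180).round(4),np.linalg.norm(c-e))
E
```

```text
[[264.8 166.6]
 [268.6 156.5]] [[ 0.6 -0.6]
 [-0.2 -1.1]]
at start side [[ 1.7 -0.4]
 [ 1.6 -0.6]
 [ 1.7 -0.3]]
top [[1.1 0.1]
 [1.  0.3]
 [1.3 0.7]]
bar [ 0.5825 -0.0795  0.2127] [0.5557 0.0996 0.2127] yaw 0.14862492585874648 len 0.18108041094635333 orig [ 0.5709 -0.0019  0.2127]
bar [ 0.5789 -0.0793  0.2127] [0.5517 0.0999 0.2127] yaw 0.1506285236653037 len 0.181318189422048 orig [ 0.5671 -0.0017  0.2127]
bar top [ 0.5737 -0.0758  0.2127] [0.5513 0.098  0.2127] 0.12773441188206294 [ 5.640e-01 -5.000e-04  2.127e-01] 0.1752409252770702
```

```bash
python3 -m crank '[0,0.011,-0.005,-0.1,0, 0,0.011,-0.005,-0.21,0, 0,0.011,-0.005,-0.21,0, 0,0.011,-0.005,-0.21,0, 0,0.011,-0.005,-0.21,0]'
python3 - <<'E'
from h import *
a=np.mean([grab_frame("side").astype(float) for _ in range(8)],0).astype(np.uint8)
cv2.imwrite("pics/side2.png",a[:,:,::-1])
cv2.imwrite("pics/g.png",cv2.resize(a[155:230,245:305,::-1],None,fx=8,fy=8,interpolation=cv2.INTER_CUBIC))
print(observe()["position"])
E
```

```text
time_s: 9.55
position: [0.5674, -0.0003, 0.2813]
tool_rot: [[-0.147, 0.989, 0.002], [0.989, 0.147, -0.0], [-0.001, 0.002, -1.0]]
contact_force: [-0.1, 0.2, -4.0]
grip_width: 0.0178
finger_force: 45.0
[ 5.66906173e-01 -1.80051163e-04  2.80359868e-01]
```

View pics/g.png

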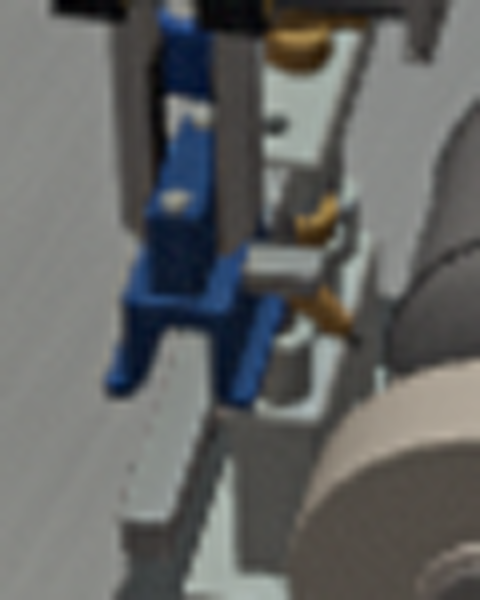

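```bash
python3 - <<'E'
from h import *
p=np.array([.5669,-.0002,.2804-.0622]);R=rz(.1475)
G=lambda x,y:np.array([245+x/8,155+y/8])
L=np.array([[0,-.021,.072],[.0525,0,.0075],[-.024,-.03,0],[.024,-.03,0],[-.012,-.03,.04],[.012,-.03,.04]])
o=np.array([G(175,202),G(355,340),G(108,390),G(248,405)])
P=proj("side",L@R.T+p);print((P*8-np.array([245,155])*8).round(0));print((o-P[:4]).round(2))
b=(o-P[:4])[:].mean(0)
for xs,uv in((.008,[(167,522),(213,395)]),(-.008,[(122,515),(168,388)])):
  for u in uv:
    q=onz("side",G(*u)-b,.2127);print(xs,(R.T@(q-p))[:2].round(4))
E
```

```text
[[170. 207.]
 [355. 347.]
 [ 97. 399.]
 [247. 416.]
 [129. 303.]
 [206. 312.]]
[[ 0.65 -0.61]
 [-0.02 -0.92]
 [ 1.37 -1.08]
 [ 0.09 -1.4 ]]
0.008 [ 0.0082 -0.0804]
0.008 [ 0.0093 -0.0196]
-0.008 [-0.006  -0.0797]
-0.008 [-0.0053 -0.0187]
```

```bash
python3 -m crank '[0,0.006,-0.008,0,0, 0,0.006,-0.008,-0.02,0, 0,0.006,-0.008,-0.04,0, 0,0.006,-0.008,-0.06,0, 0,0.006,-0.008,-0.07,0, 0,0.006,-0.008,-0.07,0]'
```

```text
time_s: 10.7
position: [0.568, -0.0018, 0.266]
tool_rot: [[-0.147, 0.989, -0.0], [0.989, 0.147, 0.0], [0.0, -0.0, -1.0]]
contact_force: [1.3, -0.1, -4.1]
grip_width: 0.0184
finger_force: 45.0
```

```bash
python3 -m crank '[0,0,0,-0.015,0, 0,0,0,-0.03,0, 0,0,0,-0.045,0, 0,0,0,-0.06,0, 0,0,0,-0.06,0]'
```

```text
time_s: 11.32
position: [0.5679, -0.0018, 0.2539]
tool_rot: [[-0.147, 0.989, -0.001], [0.989, 0.147, 0.0], [0.0, -0.001, -1.0]]
contact_force: [-0.3, -0.2, -3.5]
grip_width: 0.0177
finger_force: 45.0
```

```bash
python3 -m crank '[0,0,0,-0.015,0, 0,0,0,-0.025,0, 0,0,0,-0.033,0, 0,0,0,-0.038,0, 0,0,0,-0.042,0, 0,0,0,-0.042,0]'
```

```text
time_s: 12.08
position: [0.568, -0.0018, 0.2458]
tool_rot: [[-0.147, 0.989, -0.0], [0.989, 0.147, 0.0], [0.0, -0.0, -1.0]]
contact_force: [-0.6, 0.1, -3.1]
grip_width: 0.0174
finger_force: 45.0
```

```bash
python3 -m crank '[0,0,0,-0.005,0, 0,0,0,-0.008,0, 0,0,0,-0.008,0]'; python3 -m crank '[0,0,0,-0.003,0, 0,0,0,-0.006,0, 0,0,0,-0.006,0]'
```

```text
time_s: 12.45
position: [0.5682, -0.0018, 0.2447]
tool_rot: [[-0.147, 0.989, 0.0], [0.989, 0.147, -0.0], [-0.0, 0.0, -1.0]]
contact_force: [-1.1, -0.8, -0.4]
grip_width: 0.0178
finger_force: 45.0
time_s: 12.82
position: [0.5682, -0.0018, 0.2446]
tool_rot: [[-0.148, 0.989, 0.0], [0.989, 0.148, -0.0], [-0.0, 0.0, -1.0]]
contact_force: [-4.2, 1.3, 6.7]
grip_width: 0.0178
finger_force: 45.0
```

Seated: the downward pull of about -4 N turned into +6.7 N at z = 0.2446. Now I release and retreat.

```bash
python3 -m crank '[0.4,0,0,0.004,0, 0.4,0,0,0.004,0, 0.4,0,0,0.004,0, 0.4,0,0,0.004,0, 0.4,0,0,0.15,0, 0.4,0,0,0.35,0, 0.4,0,0,0.6,0, 0.4,0,0,0.6,0, 0.4,0,0,0.6,0]' && python3 -m crank '[0.6,-0.12,0.1,0,0.06, 0.6,-0.12,0.3,0,0.12, 0.6,-0.12,0.5,0,0.18, 0.6,-0.12,0.79,0,0.24, 0.6,-0.12,0.79,0,0.3, 0.6,-0.12,0.79,0,0.36, 0.6,-0.12,0.79,0,0.42, 0.6,-0.12,0.79,0,0.48, 0.6,-0.12,0.79,0,0.54, 0.6,-0.12,0.79,0,0.587, 0.6,-0.12,0.79,0,0.587, 0.6,-0.12,0.79,0,0.587]'
python3 - <<'E'
from h import *
a=np.mean([grab_frame("side").astype(float) for _ in range(6)],0).astype(np.uint8)
cv2.imwrite("pics/side3.png",a[:,:,::-1])
b=grab_frame("top")
z=lambda im,x,y,w,h,s:cv2.resize(im[y:y+h,x:x+w,::-1],None,fx=s,fy=s,interpolation=cv2.INTER_CUBIC)
cv2.imwrite("pics/i.png",np.hstack([z(a,245,110,65,100,6),z(b,205,150,65,100,6)]))
print(observe()["position"])
E
```

```text
time_s: 13.95
position: [0.5679, -0.0018, 0.3621]
tool_rot: [[-0.147, 0.989, -0.001], [0.989, 0.147, 0.0], [0.0, -0.001, -1.0]]
contact_force: [0.2, 0.2, -0.5]
grip_width: 0.0379
finger_force: 0.0
time_s: 15.45
position: [0.5437, 0.1562, 0.3618]
tool_rot: [[-0.913, -0.407, -0.002], [-0.407, 0.913, -0.0], [0.002, 0.001, -1.0]]
contact_force: [0.7, 0.4, 0.7]
grip_width: 0.0564
finger_force: 0.0
[0.54409361 0.1561905  0.36309106]
```

View pics/i.png

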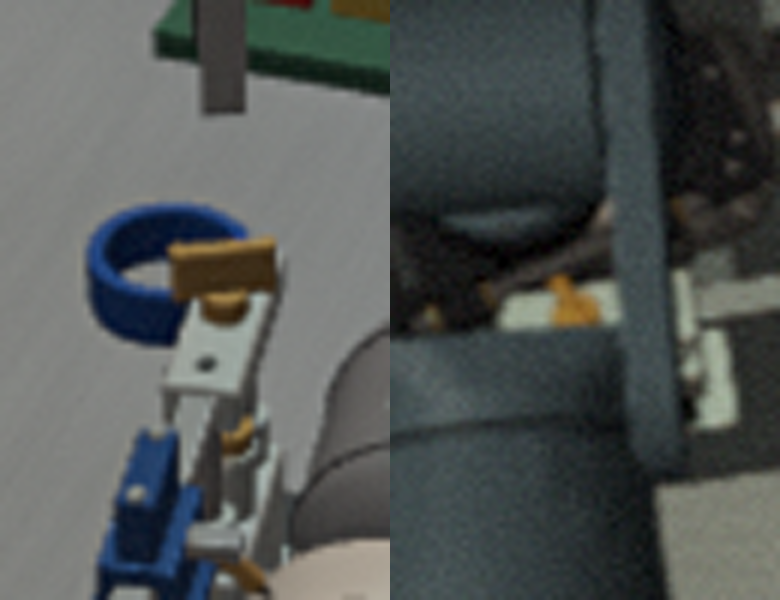

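The dresser sits on the bar. The wing's middle is at side (282,155), and the front finger hangs above it.

```bash
python3 - <<'E'
from h import *
print(proj("side",[.5446,.156,.2417]))
for d in(10,17,24,31,38):
    e=np.radians(d);v=.0245*np.array([np.cos(e),np.sin(e),0]);q=proj("side",np.array([.5446,.156,.2547])+np.array([-v,v]));print(d,(q[1]-q[0]).round(1))
print("obs",(275-170)/6,(240-245)/6)
E
```

```text
[[281.50098584 155.41804337]]
10 [17.8  1.5]
17 [18.1  0.2]
24 [18.1 -1. ]
31 [17.8 -2.3]
38 [17.2 -3.5]
obs 17.5 -0.8333333333333334
```

```bash
python3 -m crank '[0.6,0,0,-0.2,0, 0.6,0,0,-0.4,0, 0.6,0,0,-0.52,0, 0.6,0,0,-0.595,0, 0.6,0,0,-0.595,0, 0.6,0,0,-0.595,0]' && python3 -m crank '[0,0,0,0,0, 0,0,0,0,0, 0,0,0,0,0, 0,0,0,0,0, 0,0,0,0,0, 0,0,0,0,0]' 45; python3 -c "
from bench import *;s=observe();print(s['ft_torque'],s['grip_width'])"
```

```text
time_s: 16.55
position: [0.5448, 0.1563, 0.2455]
tool_rot: [[-0.913, -0.409, 0.002], [-0.409, 0.913, 0.0], [-0.002, -0.001, -1.0]]
contact_force: [0.3, 0.6, 0.2]
grip_width: 0.0561
finger_force: 0.0
time_s: 17.3
position: [0.5436, 0.1575, 0.2442]
tool_rot: [[-0.912, -0.409, -0.001], [-0.409, 0.912, 0.003], [-0.0, 0.003, -1.0]]
contact_force: [-2.1, 4.4, 0.9]
grip_width: 0.0221
finger_force: 45.0
[ 1.00070882  0.47394742 -0.03322635] 0.022067704554944372
```

A width of 22 mm means the fingertips caught the hub (24 mm), not the 9 mm wing. I'll open, rise 9.5 mm and close again.

```bash
python3 -m crank '[0.45,0,0,0,0, 0.45,0,0,0,0, 0.45,0,0,0,0, 0.45,0,0.004,0.047,0, 0.45,0,0.004,0.047,0, 0.45,0,0.004,0.047,0, 0,0,0.004,0.047,0, 0,0,0.004,0.047,0, 0,0,0.004,0.047,0, 0,0,0.004,0.047,0, 0,0,0.004,0.047,0, 0,0,0.004,0.047,0]' 40; python3 -c "
from bench import *;s=observe();print(s['ft_torque'],s['grip_width'])"
```

```text
time_s: 18.8
position: [0.5438, 0.1576, 0.2533]
tool_rot: [[-0.912, -0.409, -0.001], [-0.409, 0.912, 0.001], [0.0, 0.001, -1.0]]
contact_force: [-1.6, 5.1, -0.2]
grip_width: 0.0085
finger_force: 39.9
[0.99417515 0.29495924 0.04756595] 0.008459387294887244
```

```bash
python3 -m crank '[0,-0.002,0.006,0,-0.03, 0,-0.002,0.006,0,-0.07, 0,-0.002,0.006,0,-0.11, 0,-0.002,0.006,0,-0.15, 0,-0.002,0.006,0,-0.19, 0,-0.002,0.006,0,-0.23, 0,-0.002,0.006,0,-0.27, 0,-0.002,0.006,0,-0.3, 0,-0.002,0.006,0,-0.3]'; python3 -c "
from bench import *;s=observe();print(s['ft_torque'],s['grip_width'])"
```

```text
time_s: 19.92
position: [0.5438, 0.158, 0.2531]
tool_rot: [[-0.868, 0.497, 0.0], [0.497, 0.868, -0.0], [-0.0, -0.0, -1.0]]
contact_force: [0.9, 2.5, -3.1]
grip_width: 0.0085
finger_force: 39.9
[ 0.32433156 -0.22583548 -0.03960339] 0.008502453472735226
```

```bash
python3 -m crank '[0,0,0,0,-0.04, 0,0,0,0,-0.08, 0,0,0,0,-0.12, 0,0,0,-0.002,-0.16, 0,0,0,-0.002,-0.2, 0,0,0,-0.003,-0.24, 0,0,0,-0.003,-0.27, 0,0,0,-0.003,-0.27]';  python3 -c "
from bench import *;s=observe();print(s['ft_torque'],s['grip_width'])"; python3 -m crank '[0,0,0,0,-0.006, 0,0,0,0,-0.012, 0,0,0,0,-0.018, 0,0,0,0,-0.018, 0,0,0,0,-0.018]'; python3 -c "
from bench import *;s=observe();print(s['ft_torque'],s['grip_width'])"
```

```text
time_s: 20.92
position: [0.544, 0.1581, 0.2528]
tool_rot: [[-0.202, 0.979, 0.001], [0.979, 0.202, -0.0], [-0.0, 0.001, -1.0]]
contact_force: [2.3, 2.2, -2.4]
grip_width: 0.0086
finger_force: 39.9
[ 0.40055119 -0.34411847 -0.07461106] 0.008640129509052198
time_s: 21.55
position: [0.544, 0.1581, 0.2528]
tool_rot: [[-0.144, 0.99, 0.001], [0.99, 0.144, 0.0], [-0.0, 0.001, -1.0]]
contact_force: [4.0, 2.7, -2.8]
grip_width: 0.0088
finger_force: 39.9
[ 0.40782434 -0.87830751 -0.03552578] 0.00881149041087044
```

```bash
for i in 1 2; do python3 -m crank '[0,0,0,0,-0.006, 0,0,0,0,-0.012, 0,0,0,0,-0.016, 0,0,0,0,-0.016]' | grep -E "tool|grip|contact"; python3 -c "
from bench import *;s=observe();print(s['ft_torque'],s['grip_width'])"; done
```

```text
tool_rot: [[-0.096, 0.995, 0.001], [0.995, 0.096, -0.0], [-0.0, 0.001, -1.0]]
contact_force: [4.3, 2.0, -4.5]
grip_width: 0.0089
[ 0.40506636 -0.78751372  0.43396266] 0.008881523704425782
tool_rot: [[-0.046, 0.999, 0.001], [0.999, 0.046, -0.0], [-0.0, 0.001, -1.0]]
contact_force: [3.7, 2.5, -4.3]
grip_width: 0.0093
[ 0.35230217 -0.80561787  0.58677162] 0.009332784677669724
```

It has seated: torque rose from about 0.04 to 0.59 N m at a tool yaw of about 0.10 to 0.14 rad. Now I back off a quarter turn, to a tool yaw of about 1.70 rad.

```bash
python3 -m crank '[0,0,0,0,0.03, 0,0,0,0,0.07, 0,0,0,0,0.11, 0,0,0,0,0.15, 0,0,0,0,0.19, 0,0,0,0.001,0.23, 0,0,0,0.001,0.27, 0,0,0,0.001,0.31, 0,0,0,0.002,0.35, 0,0,0,0.002,0.39, 0,0,0,0.002,0.43, 0,0,0,0.002,0.47, 0,0,0,0.002,0.5, 0,0,0,0.002,0.52, 0,0,0,0.002,0.526, 0,0,0,0.002,0.526, 0,0,0,0.002,0.526, 0,0,0,0.002,0.526]'
python3 - <<'E'
from h import *
a=np.mean([grab_frame("side").astype(float) for _ in range(6)],0).astype(np.uint8)
cv2.imwrite("pics/j.png",cv2.resize(a[130:230,235:315,::-1],None,fx=6,fy=6,interpolation=cv2.INTER_CUBIC))
s=observe();print(s['ft_torque'],s['grip_width'],np.arctan2(s['tool_rot'][1,1],s['tool_rot'][0,1]))
E
```

```text
time_s: 24.8
position: [0.5437, 0.1578, 0.2533]
tool_rot: [[-0.992, -0.125, 0.0], [-0.125, 0.992, -0.001], [0.0, -0.001, -1.0]]
contact_force: [3.9, -1.9, -2.4]
grip_width: 0.0084
finger_force: 39.9
[-0.42262775 -0.47967303 -0.05625813] 0.00890723899817299 1.6966254081514776
```

View pics/j.png

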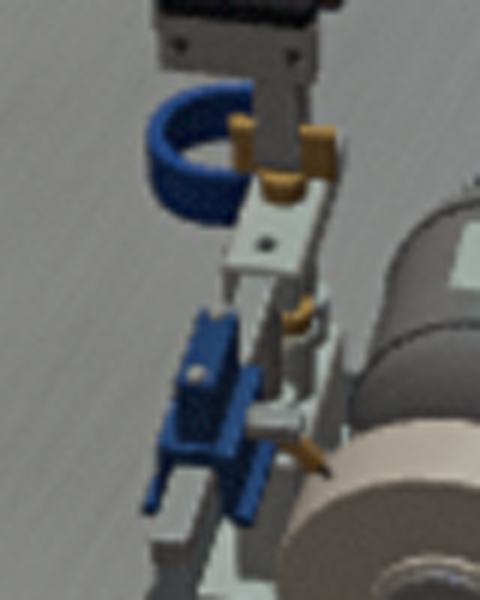

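The wing lies across the bar, from (230,118) to (338,130) in the crop. It is gripped at 8.5 mm and 40 N, and the dresser sits level on the bar with its diamond at (325,470) pointing at the wheel. Handing in.

```bash
python3 -c "
from bench import *;print(order.close_job())"
```

```text
the job is handed in; nothing more can be done
None
```

The job is handed in, with no verdict returned: the dresser sits fully down on the bar in front of the wheel with its diamond towards it, and the feed screw was seated, backed off about a quarter turn (about 89° by tool angle), and is still gripped at 40 N.

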